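# Find and release the latched extractor key by touch

## Robot

A 6-joint arm with a two-finger parallel gripper is mounted at the origin on a cart in front of the work surface, level with it; the furniture and walls round the work are solid. World frame = base frame: x ahead of the robot, y to its left, z up, the work surface at z = 0. Lengths are in m, angles in rad, forces in N, time in s.
With the tool pointing down it reaches from about 0.275 to 0.725 m from the base axis. Payload 5.6 kg.
Tool frame: the origin (TCP) lies on the mounting face of the last link; the fingertips stand 173 mm ahead of it and the grasp point (between the pads) lies 155 mm ahead of it; z points along the fingers, y is the direction in which the jaws open and shut (so a half turn about z gives the same grasp; the last joint's range is limited). The gripper opens to 85 mm and grips with 20 to 120 N. Pads are 22 mm wide; open, the fingers measure 114 mm over their backs; the gripper's body (76 mm by 85 mm) begins 54 mm behind the grasp point. The pads swing forward as they close: fully open they stand 13 mm farther back than shut.
Start: joints at [-0.825, 0.255, 0.108, 0, -1.424, -0.285], TCP at [0.245, -0.493, 0.405] pointing down, gripper open.
Joint ranges: [-2.95, 2.95], [-1.21, 1.97], [-1.09, 1.5], [-2.87, 1.71], [-2.94, -0.07], [-3.05, 3.05]. Speed limits (rad/s): [2.57, 2.57, 3.14, 3.14, 3.14, 3.14].

## Interface

Orientations are given as a unit quaternion [x, y, z, w].
In Python, from bench import status, cams, job gives the robot as it stands. The module is installed in compiled form; this text tells all that it offers.
- The arm moves only by the tool step_arm, never from a script. Its argument "targets" is a list of rows, each a list of 7 numbers: the shift along the tool's x, y, z in mm, then the turn, a rotation vector about the tool's x, y, z in rad, then the finger opening in mm, from 0 to 85.4. A call has 1 to 10 rows; each row shifts and turns the commanded pose from where the row before left it, along the tool's axes as they then stand; what a row does not reach is not made up. A row lasts 1/10 s, in which the tool goes at most 50 mm and 8.59 degrees, less where a joint would pass 70% of its speed; a pose out of reach is approached as far as the arm can. A call is refused whole if a number of a shift passes 50 or a number of a turn 0.15, either way. A call with a gripper value outside its range is refused whole. The fingers move at their own pace and stop on an object; "squeeze" is the grip in N (left out, the last holds). Time passes only in rows, so rows that do not move let the fingers close. It gives the time, the measured TCP pose, the force and the opening at its end, in the units of the state.
- status.observe(): the state, without advancing time (a new reading comes with each control period).
- cams.read_camera(name): name is "scene" or "top"; returns a dict with "image" (480x640x3 uint8, red, green, blue), "range_z" (480x640 float32, m along the optical axis (not along the pixel's ray), 0 where there is no reading), "camera_matrix" (3x3 intrinsics, pixels), "R" (3x3) and "t" (3): a world point X has camera coordinates R X + t. Camera axes: x right, y down, z forward; pixel columns grow to the right and rows downward; lengths in m; the calibration is good to about 2 mm. A picture is of the moment at which its call begins.
- job.close_job(): hands the job in, once; it reports no verdict.
The state is a dict: "clock": time; "joints": joint angles; "qd": joint speeds; "joint_torque": joint torques, N m; "ee_pos": TCP position; "eef_rot": TCP orientation; "contact_force": force on the tool from outside, world axes, zero at the start; "wrist_torque": the same for the moment, N m; "gripper_width": opening from 0.0 (shut) to 1.0 (fully open).
Only numpy, scipy, OpenCV 4.12 (cv2) and the standard library are available. Lean on these libraries where they do the work, as an engineer would, in place of code of your own. Each camera call takes 0.05 s, during which the arm holds its last target. There are 200 camera calls.

## Task

One of the four identical keys on the fume extractor's switch box is latched down. Tap each key lightly with a fingertip, one after another from the left end to the right, lifting off after each, so that the latched key stays latched and no other key is pushed in; then press the latched key fully in and let it come up, so that all four keys are up. Do not push hard on the box, and leave everything else on the bench where it is.

Things in the scene. Friction and masses are not known exactly. Their poses are not given: they have to be found in the camera images.
- key_box: grey switch box of the fume extractor with an aluminium face plate, 96 mm (its x) by 190 mm (its y), face plate 45 mm above the bench; fixed. The row of keys runs along its y, 40 mm from key to key. Origin: centre of its underside, on the bench; x points to its back, away from the robot (black gland there), y to its left end, z up.
- key_1: left-most of the four identical white keys, at x = +4, y = +60 mm in the box's frame, marked by 1 black dot in front. Cap 30 mm (box x) by 26 mm (box y). Origin: centre of the cap's top face, moving with it: 65 mm above the bench when up, 62 mm when latched, 53 mm at the stop. Each key may be the latched one. It travels straight down, 12 mm from up to the stop.
- key_2: second of the four identical white keys, at x = +4, y = +20 mm in the box's frame, marked by 2 black dots in front. Cap 30 mm (box x) by 26 mm (box y). Origin: centre of the cap's top face, moving with it: 65 mm above the bench when up, 62 mm when latched, 53 mm at the stop. A key that is up is soft: 0.6 N starts it, each mm adds 0.25 N (2.1 N at 6 mm); it springs back. Over 9 mm down is pushed in.
- key_3: third of the four identical white keys, at x = +4, y = -20 mm in the box's frame, marked by 3 black dots in front. Cap 30 mm (box x) by 26 mm (box y). Origin: centre of the cap's top face, moving with it: 65 mm above the bench when up, 62 mm when latched, 53 mm at the stop. The latched key hardly gives under 5 N, yields at 7 to 10 N; pushed to the stop its latch lets go and it rises with the finger.
- key_4: right-most of the four identical white keys, at x = +4, y = -60 mm in the box's frame, marked by 4 black dots in front. Cap 30 mm (box x) by 26 mm (box y). Origin: centre of the cap's top face, moving with it: 65 mm above the bench when up, 62 mm when latched, 53 mm at the stop. Behaves like the other three.
- cork: loose scorched cork block, 60x30x24 mm, beside the left end of the box; to be left alone. Origin: centre of its underside.
- graphite_block: loose dark graphite pad, 52x82x11 mm, beside the right end of the box; to be left alone. Origin: centre of its underside.
- lighter: loose black pocket lighter lying flat, 65x24x12 mm, in front of the box; to be left alone. Origin: centre of its underside.
- red_tin: loose red flat tin, 83x120 mm, well to the left, beyond the torch; to be left alone. Origin: centre of its underside.
- small_hammer: loose small hammer lying flat, 138 mm long, to the left; to be left alone. Origin: centre of its underside.
- bead_dish: loose shallow dish of beads, 85 mm across, 17 mm high, behind the torch; to be left alone. Origin: centre of its underside.
- pink_stone: loose pink dressing stone, 22x85x14 mm, far to the right; to be left alone. Origin: centre of its underside.

How it is judged:
By the outcome, as a careful person would: the job done as asked, in the order asked, and still so for the second after the job is handed in, with the robot touching nothing.
It also fails if it takes over 54 s, if anything falls off the work surface, if the arm or the gripper's body presses on something with over 40 N, if the wrist force passes 120 N, or if a joint passes its speed limit or range.

## Working session

There is one attempt and no reset: what is moved stays moved. The work goes in short steps, Python scripts to look and compute and a tool call to move; the robot and the scene stay as the last step left them, time stands still between calls to the robot, and variables do not carry over. Pictures are saved under pics/ and viewed, about 8 in all and at most 12, crops included, and the job is handed in when it is done.

Besides the shell and the picture viewer there is one more tool, called after ">>>" as name([rows], argument=value, ...), one row to a line, values as JSON. step_arm: Moves the arm, as the interface text tells. Its arguments: {"type":"object","properties":{"targets":{"type":"array"},"squeeze":{"type":"number"}},"required":["targets"]}

```bash
mkdir -p pics
python3 - <<'E'
from bench import status,cams
import cv2,numpy as np
for n in("scene","top"):
    c=cams.read_camera(n); cv2.imwrite(f"pics/{n}0.png",c["image"][:,:,::-1]); np.savez(n+"0.npz",**c)
    print(n,c["camera_matrix"].tolist(),c["R"].round(3).tolist(),c["t"])
print(status.observe())
E
```

```text
scene [[545.8808776684185, 0.0, 315.0883321126223], [0.0, 545.8808776684185, 231.7442058161421], [0.0, 0.0, 1.0]] [[-0.825, -0.566, -0.004], [-0.249, 0.369, -0.896], [0.508, -0.737, -0.445]] [0.39249999 0.24029201 0.95653864]
top [[441.8339871412001, 0.0, 319.83597957875725], [0.0, 441.8339871412001, 237.09674072569106], [0.0, 0.0, 1.0]] [[0.014, -1.0, -0.001], [-0.977, -0.013, -0.215], [0.215, 0.004, -0.977]] [-0.14491342  0.52130864  0.90585355]
{'clock': 0.1, 'joints': array([-8.25376538e-01,  2.55691495e-01,  1.07139848e-01, -3.88119810e-04,
       -1.42392633e+00, -2.84608642e-01]), 'qd': array([ 0.00235754, -0.00226539,  0.00175188,  0.00183282,  0.00080685,
       -0.00063998]), 'joint_torque': array([-5.15554450e-03, -3.87602055e+01,  2.38472092e+01,  5.37798420e+00,
       -3.83929670e-03, -8.10840504e-06]), 'ee_pos': array([ 0.24456353, -0.49247133,  0.40389159]), 'eef_rot': array([-2.28344507e-01,  9.73580013e-01,  8.26300750e-04, -2.47097509e-04]), 'contact_force': array([ 0.32403919, -0.04021929,  0.72970168]), 'wrist_torque': array([-0.0326768 , -0.00789144,  0.02989415]), 'gripper_width': 0.9998507058134763}
```

View pics/top0.png

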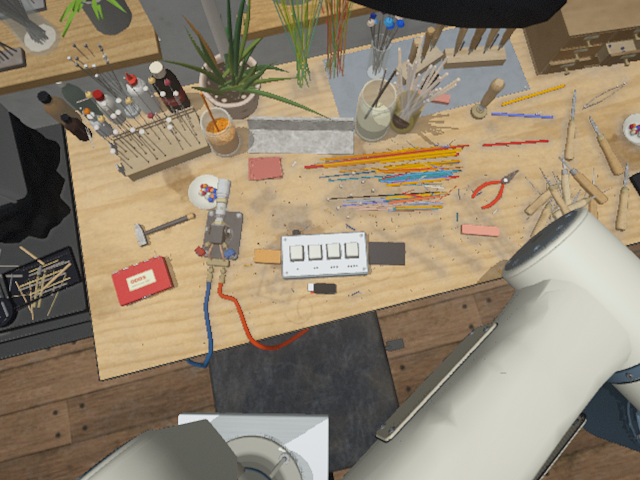

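View pics/scene0.png

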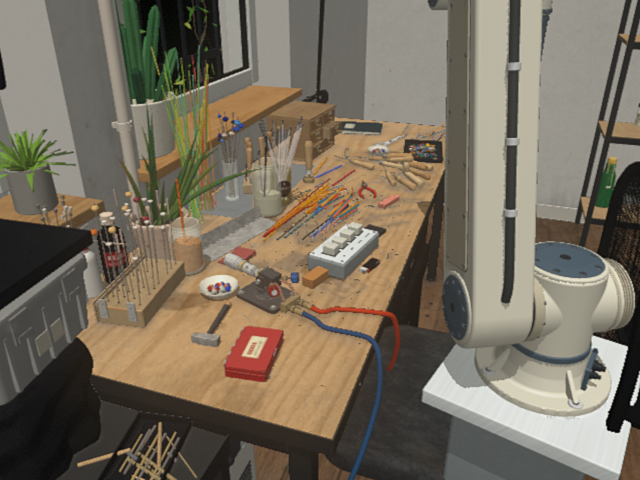

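Top view: the box is at about (325,256), with its keys at about (296,253), (315,252), (333,251) and (351,250). Cork, graphite and lighter sit close around it. In the scene view the box is at about (345,248), unobstructed.

```bash
cat > h.py <<'E'
import numpy as np,cv2
def ray(c,uv,z):
    K,R,t=c["camera_matrix"],c["R"],c["t"]; o=-R.T@t
    d=R.T@np.linalg.solve(K,[uv[0],uv[1],1]); return o+d*(z-o[2])/d[2]
def cloud(c):
    K,R,t=c["camera_matrix"],c["R"],c["t"]; Z=c["range_z"].astype(float)
    v,u=np.indices(Z.shape); P=np.stack([(u-K[0,2])*Z/K[0,0],(v-K[1,2])*Z/K[1,1],Z],-1)
    return (P-t)@R
E
python3 - <<'E'
from h import *
c=dict(np.load("top0.npz")); s=dict(np.load("scene0.npz"))
P=cloud(c);S=cloud(s)
def blobs(c,P,x0,x1,y0,y1,zlo):
    Z=P[y0:y1,x0:x1,2]; m=((Z>zlo)&(Z<.09)).astype(np.uint8)
    n,l,st,ce=cv2.connectedComponentsWithStats(m)
    for i in range(1,n):
        if st[i,4]>25:
            q=P[y0:y1,x0:x1][l==i]; r=cv2.minAreaRect(q[:,:2].astype(np.float32)*1000)
            print(st[i,4],(ce[i]+[x0,y0]).round(1),q.mean(0).round(4),'zmed',np.median(q[:,2]).round(4),'z sd',q[:,2].std().round(4),r)
for n,cc,PP,b in(("top",c,P,(270,385,220,300)),("scene",s,S,(295,395,215,290))):
    print(n)
    for z in(.03,.054): print(z); blobs(cc,PP,*b,z)
    cr=cc["image"][b[2]:b[3],b[0]:b[1],::-1]; cv2.imwrite(f"pics/{n}crop.png",cv2.resize(cr,None,fx=6,fy=6,interpolation=cv2.INTER_CUBIC))
# white caps and face plate by colour in top
E
python3 -c "
import cv2,numpy as np
a=cv2.imread('pics/topcrop.png');b=cv2.imread('pics/scenecrop.png')
a=cv2.resize(a,(400,280));b=cv2.resize(b,(400,300));cv2.imwrite('pics/crops.png',np.vstack([a,b]))"
```

```text
top
0.03
3718 [323.5 255. ] [ 0.4856 -0.1462  0.0479] zmed 0.0453 z sd 0.008 ((492.091064453125, -146.2774200439453), (104.3670425415039, 190.45558166503906), 3.7788264751434326)
0.054
171 [351.2 249.4] [ 0.4955 -0.2055  0.0644] zmed 0.0646 z sd 0.0021 ((495.558349609375, -205.84730529785156), (29.08487892150879, 26.01834487915039), 3.4456448554992676)
166 [314.4 251.5] [ 0.4903 -0.1265  0.0617] zmed 0.0617 z sd 0.0017 ((490.47027587890625, -126.64323425292969), (29.21440887451172, 23.774965286254883), 1.0866618156433105)
168 [332.7 250.5] [ 0.4925 -0.1657  0.0645] zmed 0.0648 z sd 0.0021 ((492.86566162109375, -166.40667724609375), (28.426668167114258, 25.92650032043457), 0.6360646486282349)
168 [295.6 252.5] [ 0.487  -0.0862  0.0646] zmed 0.0648 z sd 0.0021 ((487.45294189453125, -86.46370697021484), (28.96245765686035, 25.701007843017578), 3.745875597000122)
scene
0.03
1871 [344.  246.1] [ 0.478  -0.1234  0.0483] zmed 0.0462 z sd 0.0093 ((488.1882629394531, -143.05279541015625), (95.9808578491211, 193.33555603027344), 3.541914224624634)
51 [296.8 277. ] [0.4791 0.0618 0.056 ] zmed 0.0566 z sd 0.0055 ((479.86785888671875, 60.278831481933594), (8.3719482421875, 21.12554168701172), 35.481266021728516)
0.054
462 [342.7 236.9] [ 0.4907 -0.1374  0.0623] zmed 0.063 z sd 0.0037 ((493.2505798339844, -142.7216339111328), (32.46767044067383, 150.1469268798828), 3.756748914718628)
34 [296.7 275.3] [0.4802 0.0608 0.0592] zmed 0.0601 z sd 0.0031 ((479.8541564941406, 60.23466873168945), (8.302804946899414, 21.126314163208008), 35.86927032470703)
```

View pics/crops.png

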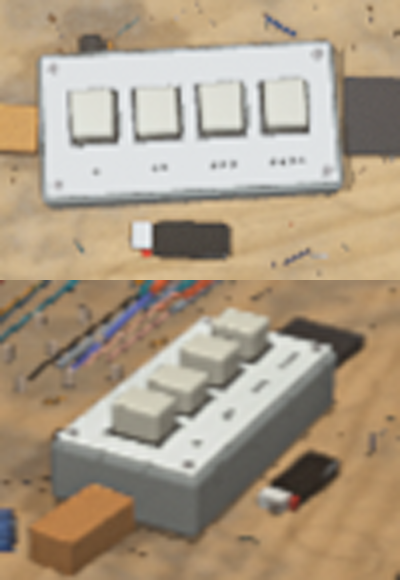

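Key 2 reads low (61.7 mm against about 64.7 mm for the others), so it looks latched. The box is yawed about 4°, with key centres around (0.488..0.496, -0.085..-0.205). I'll turn the shut fingers so their 22 mm width runs along the row.

>>> step_arm([
  [0, 0, 0, 0, 0, -0.147, 0],
  [0, 0, 0, 0, 0, -0.147, 0],
  [0, 0, 0, 0, 0, -0.147, 0],
  [0, 0, 0, 0, 0, -0.147, 0],
  [0, 0, 0, 0, 0, -0.147, 0],
  [0, 0, 0, 0, 0, -0.147, 0],
  [0, 0, 0, 0, 0, -0.147, 0],
  [0, 0, 0, 0, 0, -0.147, 0],
  [0, 0, 0, 0, 0, 0, 0],
])

```text
clock: 1.0
ee_pos: [0.2446, -0.4925, 0.4042]
eef_rot: [0.73, -0.683, -0.0, -0.0]
contact_force: [-0.1, -1.1, -0.8]
gripper_width: -0.001
```

```bash
cat >> h.py <<'E'
from scipy.spatial.transform import Rotation as Ro
C=np.array([.4918,-.145]); Y=np.array([-.068,.9977])
def togo(key,z):
    from bench import status
    s=status.observe(); R=Ro.from_quat(s["eef_rot"]).as_matrix()
    g=np.r_[C+Y*(.1-.04*key),z]
    print("t",s["clock"],"pos",s["ee_pos"].round(4),"F",s["contact_force"].round(2),"w",s["gripper_width"],"j",s["joints"].round(2))
    print("toolY",R[:,1].round(3),"toolZ",R[:,2].round(3),"shift tool mm",(R.T@(g-s["ee_pos"])*1000).round(1))
E
python3 -c "from h import *;togo(1,.275)"
```

```text
t 1.0 pos [ 0.2446 -0.4925  0.4042] F [-0.14 -1.12 -0.78] w -0.0011247845480207867 j [-0.83  0.26  0.11 -0.   -1.42  0.89]
toolY [-0.998 -0.067  0.   ] toolZ [-0.     0.001 -1.   ] shift tool mm [-390.  -270.   129.5]
```

>>> step_arm([
  [-30, -24, 0, 0, 0, 0, 0],
  [-36, -27, 5, 0, 0, 0, 0],
  [-36, -27, 10, 0, 0, 0, 0],
  [-36, -27, 10, 0, 0, 0, 0],
  [-36, -27, 10, 0, 0, 0, 0],
  [-36, -27, 10, 0, 0, 0, 0],
  [-36, -27, 10, 0, 0, 0, 0],
  [-36, -27, 10, 0, 0, 0, 0],
  [-36, -27, 10, 0, 0, 0, 0],
  [-36, -15, 10, 0, 0, 0, 0],
])

```text
clock: 2.0
ee_pos: [0.4769, -0.1207, 0.319]
eef_rot: [0.729, -0.685, 0.0, 0.0]
contact_force: [0.3, 0.2, -0.5]
gripper_width: 0.002
```

```bash
python3 -c "from h import *;togo(1,.275)"
```

```text
t 2.0 pos [ 0.4769 -0.1207  0.319 ] F [ 0.26  0.23 -0.48] w 0.0017506585296659311 j [ 0.07  0.19 -0.2   0.   -1.18 -0.01]
toolY [-0.998 -0.062  0.   ] toolZ [-0. -0. -1.] shift tool mm [-34.8 -13.   44. ]
```

>>> step_arm([
  [-15, -4, 10, 0, 0, 0, 0],
  [-10, 0, 10, 0, 0, 0, 0],
  [0, 0, 10, 0, 0, 0, 0],
  [0, 0, 0, 0, 0, 0, 0],
  [0, 0, 0, 0, 0, 0, 0],
])

```text
clock: 2.5
ee_pos: [0.4778, -0.0982, 0.2898]
eef_rot: [0.729, -0.684, 0.0, 0.0]
contact_force: [0.9, -0.0, 0.8]
gripper_width: -0.001
```

```bash
python3 -c "from h import *;togo(1,.275)"
```

```text
t 2.5 pos [ 0.4778 -0.0982  0.2898] F [ 0.93 -0.01  0.77] w -0.001150203619926591 j [ 0.12  0.2  -0.26  0.   -1.11 -0.06]
toolY [-0.998 -0.064  0.   ] toolZ [-0. -0. -1.] shift tool mm [-12.4 -10.7  14.8]
```

>>> step_arm([
  [-12.4, -10.7, 10, 0, 0, 0, 0],
  [0, 0, 13, 0, 0, 0, 0],
  [0, 0, 0, 0, 0, 0, 0],
  [0, 0, 0, 0, 0, 0, 0],
])

```text
clock: 2.9
ee_pos: [0.4881, -0.0844, 0.2668]
eef_rot: [0.73, -0.684, 0.0, 0.0]
contact_force: [0.0, -0.3, 0.4]
gripper_width: -0.001
```

Run:
```python
from h import *
from bench import cams
togo(1,.248)
a=cams.read_camera("top");b=cams.read_camera("scene")
im=np.vstack([cv2.resize(a["image"][200:300,260:400],None,fx=4,fy=4,interpolation=2),cv2.resize(b["image"][190:290,280:420],None,fx=4,fy=4,interpolation=2)])
cv2.imwrite("pics/k1.png",cv2.resize(im,None,fx=.75,fy=.75)[:,:,::-1])
# fingertip points: cloud of the scene camera near key 1 above the cap
S=cloud(b); g=C+Y*.06
for n,S in(("sc",cloud(b)),("top",cloud(a))):
    m=(abs(S[...,0]-g[0])<.035)&(abs(S[...,1]-g[1])<.035)&(S[...,2]>.07)&(S[...,2]<.11)
    q=S[m]; print(n,m.sum(),q.min(0) if len(q) else'',q.max(0) if len(q) else'')
```

```text
t 2.9 pos [ 0.4881 -0.0844  0.2668] F [ 0.   -0.34  0.38] w -0.0011121622170704411 j [ 0.15  0.24 -0.28  0.   -1.05 -0.08]
toolY [-0.998 -0.065  0.   ] toolZ [-0. -0. -1.] shift tool mm [ 0.7  0.4 18.8]
sc 55 [ 0.47199035 -0.09014688  0.09612546] [ 0.49968318 -0.06685617  0.10959308]
top 0
```

View pics/k1.png

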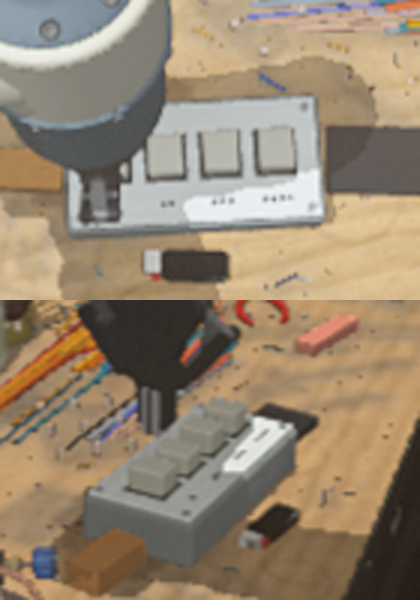

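The scene view shows the shut tips over key 1, clear above the cap and well away from key 2 (tips near (155,430) in the picture). The geometry agrees with the 173 mm figure. Going down in small steps.

>>> step_arm([
  [2, 0, 10, 0, 0, 0, 0],
  [0, 0, 10, 0, 0, 0, 0],
  [0, 0, 5, 0, 0, 0, 0],
  [0, 0, 0, 0, 0, 0, 0],
  [0, 0, 0, 0, 0, 0, 0],
  [0, 0, 0, 0, 0, 0, 0],
])

```text
clock: 3.6
ee_pos: [0.4882, -0.0862, 0.242]
eef_rot: [0.73, -0.683, 0.0, -0.0]
contact_force: [0.9, -0.4, 0.7]
gripper_width: -0.001
```

```bash
cat >> h.py <<'E'
def force(n=8):
    from bench import status,cams
    F=[]
    for _ in range(n): cams.read_camera("top"); s=status.observe(); F.append(s["contact_force"])
    F=np.array(F); print("t",round(s["clock"],2),"pos",s["ee_pos"].round(4),"F mean",F.mean(0).round(2),"Fz sd",F[:,2].std().round(2))
E
python3 -c "from h import *;force()"
```

```text
t 4.0 pos [ 0.488  -0.0863  0.2418] F mean [0.23 0.03 0.19] Fz sd 0.32
```

>>> step_arm([
  [0, 0, 2, 0, 0, 0, 0],
  [0, 0, 2, 0, 0, 0, 0],
  [0, 0, 0, 0, 0, 0, 0],
  [0, 0, 0, 0, 0, 0, 0],
])

```text
clock: 4.4
ee_pos: [0.488, -0.0863, 0.2377]
eef_rot: [0.73, -0.683, -0.0, 0.0]
contact_force: [-0.1, -0.1, 1.0]
gripper_width: -0.003
```

```bash
python3 -c "from h import *;force()"
```

```text
t 4.8 pos [ 0.488  -0.0863  0.2377] F mean [-0.    0.49  0.83] Fz sd 0.39
```

>>> step_arm([
  [0, 0, 1.5, 0, 0, 0, 0],
  [0, 0, 1.5, 0, 0, 0, 0],
  [0, 0, 0, 0, 0, 0, 0],
  [0, 0, 0, 0, 0, 0, 0],
])

```text
clock: 5.2
ee_pos: [0.4881, -0.0863, 0.2347]
eef_rot: [0.73, -0.683, 0.0, 0.0]
contact_force: [-0.1, 0.3, 1.7]
gripper_width: -0.001
```

```bash
python3 -c "from h import *;force(10)"
```

```text
t 5.7 pos [ 0.4881 -0.0863  0.2347] F mean [-0.07  0.22  1.43] Fz sd 0.32
```

Key 1 is soft: 1.4 N at about 3.3 mm, with contact at TCP z ≈ 0.238. Lift and go to key 2.

>>> step_arm([
  [0, 0, -10, 0, 0, 0, 0],
  [0, 0, -15, 0, 0, 0, 0],
  [20, 0, 0, 0, 0, 0, 0],
  [20, 0, 0, 0, 0, 0, 0],
  [0, 0, 0, 0, 0, 0, 0],
  [0, 0, 10, 0, 0, 0, 0],
  [0, 0, 8, 0, 0, 0, 0],
  [0, 0, 0, 0, 0, 0, 0],
  [0, 0, 0, 0, 0, 0, 0],
])

```text
clock: 6.6
ee_pos: [0.4905, -0.1258, 0.2412]
eef_rot: [0.73, -0.683, -0.0, 0.0]
contact_force: [-0.3, 0.2, 0.4]
gripper_width: -0.001
```

Run:
```python
from h import *
from bench import cams
togo(2,.238); a=cams.read_camera("scene"); P=cloud(a)
im=cv2.resize(a["image"][190:290,280:420],None,fx=5,fy=5,interpolation=2);cv2.imwrite("pics/k2.png",im[:,:,::-1])
for k in(1,2,3,4):
    g=C+Y*(.1-.04*k)+[0,.002]; m=(abs(P[...,0]-g[0])<.009)&(abs(P[...,1]-g[1])<.008)&(P[...,2]<.069)&(P[...,2]>.05)
    print(k,m.sum(),np.median(P[m][:,2]) if m.any() else '')
force(6)
```

```text
t 6.6 pos [ 0.4905 -0.1258  0.2412] F [-0.28  0.16  0.4 ] w -0.0006183659096172674 j [ 0.06  0.28 -0.29  0.   -1.    0.01]
toolY [-0.998 -0.067  0.001] toolZ [-0.001 -0.    -1.   ] shift tool mm [-0.7  0.   3.2]
1 33 0.0659999006664557
2 27 0.06302697183187977
3 16 0.0664257613717546
4 23 0.06615952474571356
t 6.95 pos [ 0.4907 -0.1261  0.2419] F mean [0.12 0.18 0.02] Fz sd 0.55
```

Key 1 is back up (66 mm in the scene camera, against 63 mm for key 2, latched). Key 2's contact should come at TCP z ≈ 0.235.

>>> step_arm([
  [0, 0, 3, 0, 0, 0, 0],
  [0, 0, 2.5, 0, 0, 0, 0],
  [0, 0, 0, 0, 0, 0, 0],
  [0, 0, 0, 0, 0, 0, 0],
])

```text
clock: 7.35
ee_pos: [0.4906, -0.1262, 0.236]
eef_rot: [0.73, -0.683, -0.0, 0.0]
contact_force: [-0.2, 0.5, -0.6]
gripper_width: -0.004
```

>>> step_arm([
  [0, 0, 0.6, 0, 0, 0, 0],
  [0, 0, 0, 0, 0, 0, 0],
  [0, 0, 0, 0, 0, 0, 0],
])

```text
clock: 7.65
ee_pos: [0.4907, -0.1262, 0.2357]
eef_rot: [0.73, -0.683, 0.0, -0.0]
contact_force: [0.5, -0.2, 0.1]
gripper_width: 0.0
```

```bash
python3 -c "from h import *;force(8)"
```

```text
t 8.05 pos [ 0.4907 -0.1262  0.2356] F mean [0.16 0.08 0.12] Fz sd 0.51
```

No contact yet; confirms key 2 is lower. Small steps on.

>>> step_arm([
  [0, 0, 0.4, 0, 0, 0, 0],
  [0, 0, 0, 0, 0, 0, 0],
  [0, 0, 0, 0, 0, 0, 0],
])

```text
clock: 8.35
ee_pos: [0.4907, -0.1262, 0.2353]
eef_rot: [0.73, -0.683, 0.0, -0.0]
contact_force: [-0.3, 0.1, 1.5]
gripper_width: -0.0
```

>>> step_arm([
  [0, 0, 0.3, 0, 0, 0, 0],
  [0, 0, 0, 0, 0, 0, 0],
  [0, 0, 0, 0, 0, 0, 0],
])

```text
clock: 8.65
ee_pos: [0.4907, -0.1262, 0.2349]
eef_rot: [0.73, -0.683, 0.0, -0.0]
contact_force: [-0.1, -0.1, 1.4]
gripper_width: -0.003
```

```bash
python3 -c "from h import *;force(6)"
```

```text
t 8.95 pos [ 0.4907 -0.1262  0.2349] F mean [-0.1  -0.01  1.42] Fz sd 0.34
```

Key 2 gives no force at 0.2356 and 1.4 N at 0.2349, where an up key would already be 3 mm down, so it is latched. Lift and move to key 3.

>>> step_arm([
  [0, 0, -10, 0, 0, 0, 0],
  [0, 0, -15, 0, 0, 0, 0],
  [20, 0, 0, 0, 0, 0, 0],
  [20, 0, 0, 0, 0, 0, 0],
  [0, 0, 0, 0, 0, 0, 0],
  [0, 0, 10, 0, 0, 0, 0],
  [0, 0, 8, 0, 0, 0, 0],
  [0, 0, 0, 0, 0, 0, 0],
  [0, 0, 0, 0, 0, 0, 0],
])

```text
clock: 9.85
ee_pos: [0.4932, -0.1657, 0.2414]
eef_rot: [0.73, -0.683, -0.0, 0.0]
contact_force: [-0.3, -0.3, 0.3]
gripper_width: -0.003
```

```bash
python3 -c "from h import *;togo(3,.235);force(6)"
```

```text
t 9.85 pos [ 0.4932 -0.1657  0.2414] F [-0.33 -0.32  0.28] w -0.003395600059600394 j [-0.02  0.31 -0.25  0.   -1.01  0.09]
toolY [-0.998 -0.067  0.001] toolZ [-0.001 -0.    -1.   ] shift tool mm [-0.7 -0.   6.4]
t 10.15 pos [ 0.4934 -0.166   0.2421] F mean [ 0.12 -0.14  0.38] Fz sd 0.43
```

>>> step_arm([
  [0, 0, 3, 0, 0, 0, 0],
  [0, 0, 1.5, 0, 0, 0, 0],
  [0, 0, 1.5, 0, 0, 0, 0],
  [0, 0, 1, 0, 0, 0, 0],
  [0, 0, 0, 0, 0, 0, 0],
  [0, 0, 0, 0, 0, 0, 0],
])

```text
clock: 10.75
ee_pos: [0.4934, -0.1661, 0.235]
eef_rot: [0.73, -0.683, 0.0, -0.0]
contact_force: [0.1, 0.6, 1.4]
gripper_width: 0.005
```

```bash
python3 -c "from h import *;force(8)"
```

```text
t 11.15 pos [ 0.4934 -0.1661  0.2349] F mean [0.33 0.69 1.56] Fz sd 0.49
```

Key 3 has been touched and is soft, 1.5 N at about 3 mm. On to key 4.

>>> step_arm([
  [0, 0, -10, 0, 0, 0, 0],
  [0, 0, -15, 0, 0, 0, 0],
  [20, 0, 0, 0, 0, 0, 0],
  [20, 0, 0, 0, 0, 0, 0],
  [0, 0, 0, 0, 0, 0, 0],
  [0, 0, 10, 0, 0, 0, 0],
  [0, 0, 8, 0, 0, 0, 0],
  [0, 0, 0, 0, 0, 0, 0],
  [0, 0, 0, 0, 0, 0, 0],
])

```text
clock: 12.05
ee_pos: [0.4958, -0.2056, 0.2415]
eef_rot: [0.73, -0.683, -0.0, 0.0]
contact_force: [0.4, 0.1, -0.3]
gripper_width: 0.001
```

```bash
python3 -c "from h import *;togo(4,.235);force(4)"
```

```text
t 12.05 pos [ 0.4958 -0.2056  0.2415] F [ 0.43  0.15 -0.3 ] w 0.0008537708858203593 j [-0.1   0.34 -0.21  0.   -1.02  0.17]
toolY [-0.998 -0.067  0.001] toolZ [-0.001  0.    -1.   ] shift tool mm [-0.7 -0.1  6.5]
t 12.25 pos [ 0.4961 -0.2059  0.2421] F mean [ 0.34 -0.15  0.43] Fz sd 0.61
```

>>> step_arm([
  [0, 0, 3, 0, 0, 0, 0],
  [0, 0, 1.5, 0, 0, 0, 0],
  [0, 0, 1.5, 0, 0, 0, 0],
  [0, 0, 1, 0, 0, 0, 0],
  [0, 0, 0, 0, 0, 0, 0],
  [0, 0, 0, 0, 0, 0, 0],
])

```text
clock: 12.85
ee_pos: [0.496, -0.206, 0.235]
eef_rot: [0.73, -0.683, 0.0, -0.0]
contact_force: [-0.1, 0.9, 0.8]
gripper_width: -0.003
```

```bash
python3 -c "from h import *;force(8)"
```

```text
t 13.25 pos [ 0.496 -0.206  0.235] F mean [0.65 1.03 1.51] Fz sd 0.39
```

Key 4 has been touched and is soft. Lift well clear, check the keys, and return to above key 2.

>>> step_arm([
  [0, 0, -10, 0, 0, 0, 0],
  [0, 0, -20, 0, 0, 0, 0],
  [-20, 0, 0, 0, 0, 0, 0],
  [-30, 0, 0, 0, 0, 0, 0],
  [-30, 0, 0, 0, 0, 0, 0],
  [0, 0, 0, 0, 0, 0, 0],
  [0, 0, 0, 0, 0, 0, 0],
])

```text
clock: 13.95
ee_pos: [0.4906, -0.1259, 0.2654]
eef_rot: [0.731, -0.683, 0.0, 0.0]
contact_force: [-0.3, -0.6, 0.6]
gripper_width: -0.0
```

```bash
cat >> h.py <<'E'
def keys(cam="scene"):
    from bench import cams
    a=cams.read_camera(cam); P=cloud(a)
    for k in(1,2,3,4):
        g=C+Y*(.1-.04*k)+[0,.002]; m=(abs(P[...,0]-g[0])<.009)&(abs(P[...,1]-g[1])<.008)&(P[...,2]<.069)&(P[...,2]>.05)
        print(k,m.sum(),np.median(P[m][:,2]) if m.any() else '')
    return a
E
python3 -c "from h import *;keys();togo(2,.2355)"
```

```text
1 30 0.06615885999708439
2 26 0.0630899265503671
3 30 0.06521508774317918
4 26 0.06585177573674772
t 14.0 pos [ 0.4906 -0.1264  0.2653] F [-0.19 -0.19  0.1 ] w -0.0009885828486706587 j [ 0.06  0.26 -0.26  0.   -1.06  0.01]
toolY [-0.998 -0.066 -0.   ] toolZ [ 0. -0. -1.] shift tool mm [-1.3  0.1 29.8]
```

Key 2 is still latched and the others are up. Now press key 2, with its stop expected at TCP z ≈ 0.226.

>>> step_arm([
  [-1, 0, 10, 0, 0, 0, 0],
  [0, 0, 10, 0, 0, 0, 0],
  [0, 0, 9, 0, 0, 0, 0],
  [0, 0, 0, 0, 0, 0, 0],
  [0, 0, 1, 0, 0, 0, 0],
  [0, 0, 1, 0, 0, 0, 0],
  [0, 0, 0, 0, 0, 0, 0],
])

```text
clock: 14.7
ee_pos: [0.4904, -0.1254, 0.234]
eef_rot: [0.73, -0.683, -0.0, 0.0]
contact_force: [-0.3, -0.5, 2.5]
gripper_width: 0.001
```

>>> step_arm([
  [0, 0, 1, 0, 0, 0, 0],
  [0, 0, 1, 0, 0, 0, 0],
  [0, 0, 1, 0, 0, 0, 0],
  [0, 0, 0, 0, 0, 0, 0],
])

```text
clock: 15.1
ee_pos: [0.4904, -0.1253, 0.2318]
eef_rot: [0.73, -0.683, 0.0, 0.0]
contact_force: [-4.0, 0.0, 7.9]
gripper_width: 0.004
```

>>> step_arm([
  [0, 0, 1, 0, 0, 0, 0],
  [0, 0, 1, 0, 0, 0, 0],
  [0, 0, 1, 0, 0, 0, 0],
  [0, 0, 0, 0, 0, 0, 0],
])

```text
clock: 15.5
ee_pos: [0.4904, -0.1253, 0.2289]
eef_rot: [0.73, -0.683, 0.0, 0.0]
contact_force: [-3.8, -0.2, 8.3]
gripper_width: -0.006
```

Yielding at about 8 N. About 3 mm to the stop.

>>> step_arm([
  [0, 0, 1, 0, 0, 0, 0],
  [0, 0, 1, 0, 0, 0, 0],
  [0, 0, 0, 0, 0, 0, 0],
])

```text
clock: 15.8
ee_pos: [0.4904, -0.1253, 0.2269]
eef_rot: [0.73, -0.683, 0.0, 0.0]
contact_force: [-4.1, 0.1, 8.8]
gripper_width: -0.0
```

>>> step_arm([
  [0, 0, 0.7, 0, 0, 0, 0],
  [0, 0, 0, 0, 0, 0, 0],
  [0, 0, 0, 0, 0, 0, 0],
])

```text
clock: 16.1
ee_pos: [0.4904, -0.1253, 0.2264]
eef_rot: [0.73, -0.683, 0.0, 0.0]
contact_force: [-4.8, -0.2, 11.0]
gripper_width: 0.002
```

>>> step_arm([
  [0, 0, 0.5, 0, 0, 0, 0],
  [0, 0, 0, 0, 0, 0, 0],
  [0, 0, 0, 0, 0, 0, 0],
])

```text
clock: 16.4
ee_pos: [0.4904, -0.1253, 0.2263]
eef_rot: [0.73, -0.683, 0.0, 0.0]
contact_force: [-6.3, 1.0, 13.6]
gripper_width: -0.0
```

At the stop: the tip stopped following while the force rose to 13.6 N. Rise gently and look.

>>> step_arm([
  [0, 0, -2, 0, 0, 0, 0],
  [0, 0, -3, 0, 0, 0, 0],
  [0, 0, -4, 0, 0, 0, 0],
  [0, 0, -5, 0, 0, 0, 0],
  [0, 0, -10, 0, 0, 0, 0],
  [0, 0, -30, 0, 0, 0, 0],
  [0, 0, -40, 0, 0, 0, 0],
  [0, 0, -40, 0, 0, 0, 0],
  [0, 0, 0, 0, 0, 0, 0],
  [0, 0, 0, 0, 0, 0, 0],
])

```text
clock: 17.4
ee_pos: [0.4908, -0.125, 0.36]
eef_rot: [0.73, -0.683, 0.001, -0.001]
contact_force: [-0.9, -0.5, -1.1]
gripper_width: -0.001
```

Run:
```python
from h import *
from bench import cams
b=keys(); togo(2,.36)
a=keys("top")
s0=np.load("top0.npz")["image"]
im=np.vstack([a["image"][180:320,100:520],b["image"][170:390,160:580]])
cv2.imwrite("pics/end.png",cv2.resize(im,None,fx=1.6,fy=1.6,interpolation=2)[:,:,::-1])
```

```text
1 31 0.06604108578507392
2 30 0.0652662714238348
3 27 0.06625398394507087
4 26 0.06503042263679058
t 17.45 pos [ 0.4905 -0.125   0.3587] F [-0.58  0.13 -1.39] w 0.0009088834066914265 j [ 0.06  0.19 -0.1  -0.   -1.29  0.01]
toolY [-0.998 -0.066 -0.   ] toolZ [ 0.     0.001 -1.   ] shift tool mm [ 0.1  0.  -1.3]
1 56 0.06491966697177035
2 0 
3 65 0.06520286782572406
4 60 0.06509647703352531
```

View pics/end.png

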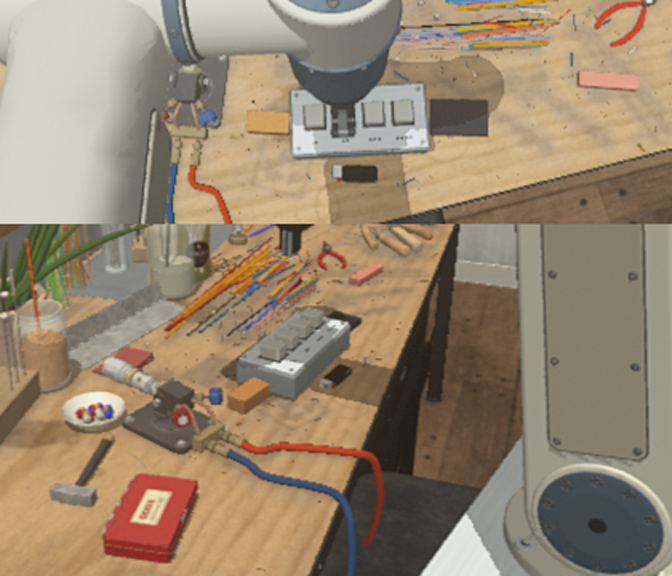

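All four keys read up (65 to 66 mm). The loose items are where they were and the tool is clear of everything. Handing in.

```bash
python3 -c "from bench import job;print(job.close_job())"
```

```text
the job is handed in; nothing more can be done
None
```

The job is handed in at about 17.5 s: all four keys were tapped in order and the latched one, key 2, was released.

- **Taps:** I tapped keys 1 to 4 from left to right with the shut fingertips and lifted off after each. Each tap was about 1.5 N. Keys 1, 3 and 4 gave softly, about 3 mm down. Key 2 sat about 3 mm low and was stiff, and it was still latched after the taps.
- **Release:** I pressed key 2 to its stop. It yielded at about 8 N and the reading at the stop was 13.6 N, the highest vertical force I saw. Then I raised the finger so the key could come up.
- **Last checks:** The scene camera put all four key tops at 65 to 66 mm. The top camera agreed for keys 1, 3 and 4, but the gripper hid key 2 from it, so key 2's release was confirmed by one camera only.
- **Surroundings:** By eye, the loose items looked where they had been, though I did not measure them. The tool finished clear, well above the box.

The two cameras disagreed by about 3 mm along the row when I located the keys. I used a value between them.

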